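Clamp the camera housing at the repair bench

TASK

Two identical little bench clamps stand on the blue bench, both open with their levers up; one has a small camera housing sitting in it and the other is empty. Clamp the camera housing: swing the lever of its clamp over, away from the housing, until it snaps past centre and stays fully down with the housing still seated in the clamp. Leave the empty clamp open.

Things in the scene. Friction and masses are not known exactly. Their poses are not given: they have to be found in the camera images.
- clamp: The clamp holding the housing. Bolted base 160 (x -75..85) x 80 x 12 mm; origin on the bench, z up. In its own frame: lever pin at x -35, height 36 mm, along y, between two cheeks 52 mm high; sliding jaw, face at x 10 when open, top 44 mm; fixed stop, face at x 62, top 42 mm. The lever swings in the plane y = 0, closing over towards -x, away from the housing and roughly towards the robot.
- clamp_lever (a joint): Loaded clamp's lever angle, rad. 0: open, leaning 0.35 past upright to +x, tip at clamp x 0, 133 mm up. Grows as it swings to -x; 0.35 upright; 1.78 fully down at its stop, pointing to -x, 0.14 above level, tip 50 mm up at x -137. Springs back to 0 below about 0.95, snaps on to 1.78 beyond. Opposes with up to 0.4 N m (5 N at mid-grip). Closing moves the jaw 9 mm, pinching the housing.
- clamp_grip (a point): Centre of the black plastic grip of the loaded clamp's lever, 78 mm from the pin; moves with the lever. The grip is 28 mm wide (clamp y), 12 mm thick and spans 53 to 103 mm from the pin; below it is a steel shank 14 mm wide, 8 mm thick.
- housing: Camera housing: black box 44 (clamp x) x 50 x 38 mm with a round lens barrel, 30 mm across, 14 mm tall, on top; 52 mm in all. Origin at the centre of its underside, z up. Loose; it sits upright on the base plate between jaw and stop, origin about 38 mm along the clamp's +x, 12 mm above the bench.
- spare_clamp: The empty clamp: same shape, size and axes as the loaded one; bolted down.
- spare_lever (a joint): Empty clamp's lever angle, rad, same meaning; starts at 0 (open) and is to stay open.
Mind the look-alikes: they are no part of the job. Leave any green or orange look-alike of the housing alone.

How it is judged:
By the outcome, as a careful person would: the job done as asked, in the order asked, and still so for the second after the job is handed in, with the robot touching nothing.
It also fails if it takes over 35 s, if anything falls off the work surface, if the arm or the gripper's body presses on something with over 40 N, if the wrist force passes 120 N, or if a joint passes its speed limit or range.

ROBOT

A 7-joint arm with a two-finger parallel gripper is mounted at the origin on the work surface. World frame = base frame: x ahead of the robot, y to its left, z up, the work surface at z = 0. Lengths are in m, angles in degrees, forces in N, time in s.
With the tool pointing down it reaches from about 0.425 to 0.875 m from the base axis. Payload 4.7 kg.
Tool frame: the origin (TCP) lies on the mounting face of the last link; the fingertips stand 182 mm ahead of it and the grasp point (between the pads) lies 164 mm ahead of it; z points along the fingers, x is the direction in which the jaws open and shut, and the axes are right-handed (so a half turn about z gives the same grasp; the last joint's range is limited). The gripper opens to 87 mm and grips with 3 to 60 N. Pads are 19 mm wide; open, the fingers measure 117 mm over their backs; the gripper's body (75 mm by 190 mm) begins 51 mm behind the grasp point.
Start: joints at [-64.051, 18.392, -4.016, 83.108, 1.295, 78.541, -3.26], TCP at [0.276, 0.588, 0.405] pointing down, gripper open.
Joint ranges: [-163.93, 163.93], [-17.29, 119.83], [-79.2, 71.16], [3.27, 140.29], [-89.18, 269.18], [5.43, 117.66], [-154.24, 154.24]. Speed limits (degrees/s): [147.25, 147.25, 180, 180, 180, 180, 180].

INTERFACE

Orientations are given as [roll, pitch, yaw] about the fixed x, y, z axes, in that order (R = Rz(yaw) Ry(pitch) Rx(roll)).
In Python, from cell import status, cams, env, outline_of, landmark_of gives the robot as it stands. The module is installed in compiled form; this text tells all that it offers.
- The arm moves only by the tool jog_arm, never from a script. Its argument "rows" is a list of rows, each a list of 7 numbers: the closure, from 0 (fully open) to 1 (shut), then the shift along the tool's x, y, z in m, then the turn, a rotation vector about the tool's x, y, z in degrees. A call has 1 to 12 rows; each row shifts and turns the commanded pose from where the row before left it, along the tool's axes as they then stand; what a row does not reach is not made up. A row lasts 1/12 s, in which the tool goes at most 41.7 mm and 7.16 degrees, less where a joint would pass 70% of its speed; a pose out of reach is approached as far as the arm can. A call with a gripper value outside its range is refused whole. The fingers move at their own pace and stop on an object; "grip_force" is the grip in N (left out, the last holds). Time passes only in rows, so rows that do not move let the fingers close. It gives the time, the measured TCP pose, the force and the opening at its end, in the units of the state.
- status.get_obs(): the state, without advancing time (a new reading comes with each control period).
- cams.read_camera(name): name is "side" or "top"; returns (picture, depth): 420x560x3 uint8, red, green, blue; 420x560 float32, m along the optical axis (not along the pixel's ray), 0 where there is no reading.
- cams.camera_params(name): a dict with "vfov" (degrees; the focal length in pixels is half the picture's height over the tangent of half this angle, whatever the lens; pixels are square), "cx", "cy" (the principal point, pixels), "eye" and "attitude" of the camera in the world. Camera axes: x right, y up, looking along -z (the intrinsics and any distortion apply to the point x, -y, -z); pixel columns grow to the right and rows downward; lengths in m; the calibration is good to about 2 mm. A picture is of the moment at which its call begins. camera_params takes no time and is no camera call.
- env.sign_off(): hands the job in, once; it reports no verdict.
Trained networks look in the newest picture that a camera, given by its name, has taken for a name from the list of things; names that differ only in an ending like _2 or _b are one class to them, and where a whole thing is asked for, a point or a joint stands for the part that bears it (a point fixed in the world has none). Each returns a list of dicts, best first, with "conf" (0 to 1); they miss things now and then, are a little off and sometimes report something else, mostly with a low value. They report only what shows in the picture. A call takes as long as a camera call. They do not tell look-alikes from the thing itself.
- outline_of(camera, name): "pixels" (420x560 bool, what is visible of it) and "box" ([left, top, right, bottom] in pixels, round what is visible of it).
- landmark_of(camera, name): "position" ([row, column] in pixels: a listed point, or the origin of a listed thing).
The state is a dict: "time_s": time; "qpos": joint angles; "joint_velocities": joint speeds; "effort": joint torques, N m; "tool_pos": TCP position; "tool_rot": TCP orientation; "force": force on the tool from outside, world axes, zero at the start; "wrist_torque": the same for the moment, N m; "grip_width": finger opening in m.
Only numpy, scipy, OpenCV 4.12 (cv2) and the standard library are available. Lean on these libraries where they do the work, as an engineer would, in place of code of your own. Each camera call takes 0.05 s, during which the arm holds its last target. There are 200 camera calls.

## Working session

There is one attempt and no reset: what is moved stays moved. The work goes in short steps, Python scripts to look and compute and a tool call to move; the robot and the scene stay as the last step left them, time stands still between calls to the robot, and variables do not carry over. Pictures are saved under pics/ and viewed, about 8 in all and at most 12, crops included, and the job is handed in when it is done.

Besides the shell and the picture viewer there is one more tool, called in YAML: its name, and indented under it one key for each argument. jog_arm: Moves the arm, as the interface text tells. Its arguments: {"type":"object","properties":{"rows":{"type":"array"},"grip_force":{"type":"number"}},"required":["rows"]}

```bash
mkdir -p pics
cat > h.py <<'E'
import numpy as np, cv2
from scipy.spatial.transform import Rotation as R
from cell import status,cams,env,outline_of,landmark_of
def ray(cam,px,depth):
    p=cams.camera_params(cam); f=210/np.tan(np.radians(p['vfov'])/2)
    r,c=px; d=depth
    v=np.array([(c-p['cx'])/f*d,-(r-p['cy'])/f*d,-d])
    a=np.array(p['attitude'])
    M=a if a.shape==(3,3) else R.from_euler('xyz',a,degrees=True).as_matrix()
    return np.array(p['eye'])+M@v
E
python3 - <<'E'
from h import *
s=status.get_obs(); print(s['time_s'],s['tool_pos'],s['tool_rot'],s['grip_width'])
for c in ['side','top']:
    print(c,cams.camera_params(c))
    im,d=cams.read_camera(c); cv2.imwrite(f'pics/{c}0.png',im[:,:,::-1]); np.savez(f'{c}0.npz',im=im,d=d)
    for n in ['clamp','housing','clamp_grip']:
        for o in landmark_of(c,n):
            r,q=o['position']; ri,qi=int(round(r)),int(round(q))
            dd=d[ri,qi] if 0<=ri<420 and 0<=qi<560 else 0
            print(c,n,round(o['conf'],2),np.round(o['position'],1),dd,ray(c,o['position'],dd).round(3))
E
```

```text
0.0 [0.27608712 0.58823897 0.40367149] [1.79994069e+02 1.06195888e-01 6.48629642e+01] 0.08730730515444114
side {'vfov': 56.11846344659371, 'cx': 284.57301066256645, 'cy': 213.0482967418166, 'eye': array([ 0.20213007, -0.40531979,  0.73526899]), 'attitude': array([ 4.21148519e+01,  6.12485926e-04, -4.51418169e+01])}
side clamp 0.84 [202.4 253.1] 0.946482 [0.612 0.109 0.05 ]
side housing 0.74 [184.4 203.2] 1.0376 [0.584 0.277 0.016]
side housing 0.69 [165.7 233.6] 1.0730149 [0.682 0.268 0.026]
side housing 0.65 [185.5 260.7] 1.002357 [0.673 0.149 0.039]
side clamp_grip 0.73 [173.3 249.1] 0.932871 [0.636 0.145 0.106]
top {'vfov': 51.80922902954918, 'cx': 274.8398855458228, 'cy': 205.68557492245444, 'eye': array([ 0.54366295, -0.00913385,  0.93630717]), 'attitude': array([  6.87525184,   0.5283996 , -88.3735196 ])}
top clamp 0.85 [210.1 206.2] 0.84838444 [0.633 0.136 0.094]
top housing 0.97 [226.5 136. ] 0.88522357 [0.599 0.285 0.055]
top housing 0.96 [183.8 146.7] 0.91252416 [0.691 0.274 0.038]
top housing 0.87 [190.1 194.7] 0.8846651 [0.676 0.167 0.063]
top housing 0.22 [227.5 389. ] 0.8935719 [ 0.612 -0.235  0.042]
```

Run:
```python
import cv2,numpy as np
a=cv2.imread('pics/side0.png');b=cv2.imread('pics/top0.png')
cv2.imwrite('pics/both.png',cv2.resize(np.hstack([a[100:380,60:460],b[60:340,60:460]]),(800,280)))
cv2.imwrite('pics/both.png',cv2.resize(np.vstack([a[110:310,110:510],b[90:290,90:490]]),(600,600)))
```

```text
(no output)
```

View pics/both.png

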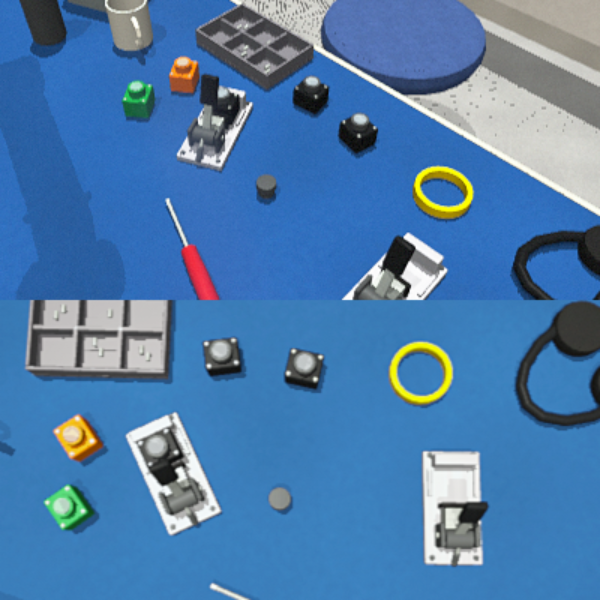

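View pics/side0.png

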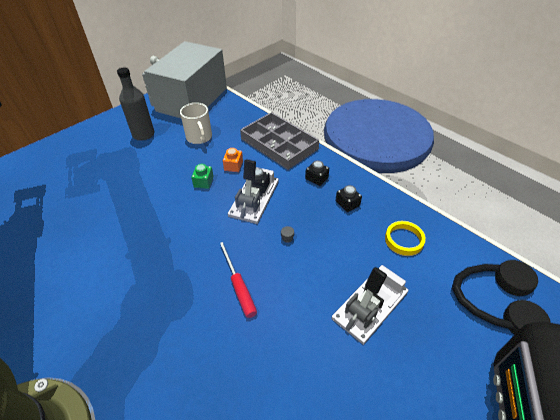

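The loaded clamp, holding a black housing, is at side px (255,195) and top px (205,208). The empty clamp is at side px (370,300) and top px (390,228). Green and orange look-alikes, plus two loose black ones, lie beside the clamps. Next I'll fit the loaded clamp's base plate and confirm with a crop.

```bash
cat >> h.py <<'E'
def cloud(cam,d):
    p=cams.camera_params(cam); f=210/np.tan(np.radians(p['vfov'])/2)
    r,c=np.mgrid[0:420,0:560]
    v=np.stack([(c-p['cx'])/f*d,-(r-p['cy'])/f*d,-d],-1)
    return v@R.from_euler('xyz',p['attitude'],degrees=True).as_matrix().T+np.array(p['eye'])
E
python3 - <<'E'
from h import *
for cam,box in [('top',(165,245,165,245)),('side',(160,230,220,290))]:
    z=np.load(cam+'0.npz'); im,d=z['im'],z['d']; P=cloud(cam,d)
    r0,r1,c0,c1=box; p=P[r0:r1,c0:c1].reshape(-1,3); q=im[r0:r1,c0:c1].reshape(-1,3).astype(int)
    ben=(q[:,2]-q[:,0]>60); print(cam,'bench z',np.median(p[ben,2]))
    w=(q.min(1)>120)&(p[:,2]<.03)
    print(w.sum(),'white z',np.median(p[w,2]))
    rect=cv2.minAreaRect((p[w,:2]*1000).astype(np.float32)); print(rect, cv2.boxPoints(rect).round(1).tolist())
    hi=p[:,2]>.06
    for lo,h in [(.06,.075),(.075,.09),(.09,.105),(.105,.12),(.12,.14)]:
        m=(p[:,2]>lo)&(p[:,2]<h); print(lo,m.sum(),p[m].mean(0).round(4) if m.any() else '')
    cv2.imwrite(f'pics/{cam}crop.png',cv2.resize(im[r0-10:r1+10,c0-10:c1+10,::-1],(400,400),interpolation=cv2.INTER_CUBIC))
a=cv2.imread('pics/topcrop.png');b=cv2.imread('pics/sidecrop.png');cv2.imwrite('pics/crop2.png',np.hstack([a,b]))
E
```

```text
top bench z 0.0009381268987361246
1165 white z 0.013032109832732175
((654.1423950195312, 155.7571258544922), (164.78799438476562, 83.05683135986328), 26.5048770904541) [[561.9000244140625, 156.1999969482422], [598.9000244140625, 81.80000305175781], [746.4000244140625, 155.39999389648438], [709.2999877929688, 229.6999969482422]]
0.06 201 [0.6743 0.1648 0.0656]
0.075 24 [0.6284 0.1419 0.0814]
0.09 54 [0.6328 0.1427 0.0987]
0.105 62 [0.6372 0.1455 0.1126]
0.12 132 [0.6451 0.1497 0.1304]
side bench z 5.432987831910374e-05
498 white z 0.012147915039510016
((669.1920776367188, 167.72076416015625), (202.62303161621094, 87.33827209472656), 26.317052841186523) [[559.0, 161.89999389648438], [597.7000122070312, 83.69999694824219], [779.4000244140625, 173.5], [740.5999755859375, 251.8000030517578]]
0.06 102 [0.662  0.158  0.0655]
0.075 33 [0.6292 0.1432 0.0824]
0.09 71 [0.6331 0.1441 0.0976]
0.105 74 [0.638  0.1467 0.1129]
0.12 85 [0.6436 0.1496 0.1283]
```

View pics/crop2.png

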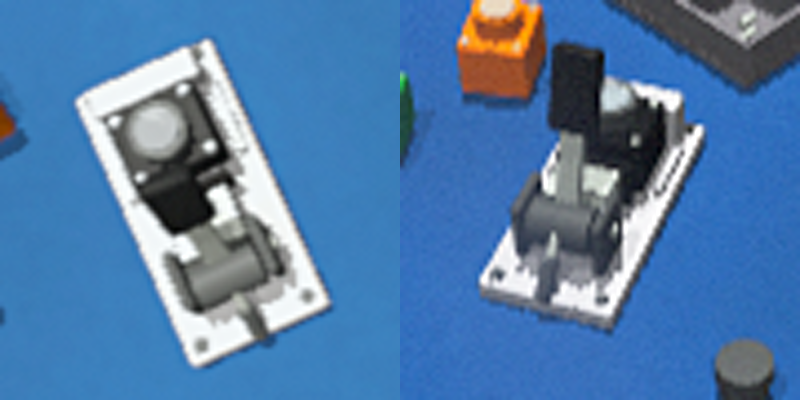

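The crop confirms it: the black housing sits in this clamp with its lever upright, about 26.5° yaw, and the closing direction is toward the robot. I'll check clearance along the way and the first moves.

Run:
```python
from h import *
for cam in ['side','top']:
    z=np.load(cam+'0.npz'); p=cloud(cam,z['d'])[z['d']>0].reshape(-1,3)
    a=np.array([.276,.588]);b=np.array([.677,.167]);u=(b-a)/np.linalg.norm(b-a)
    t=np.clip((p[:,:2]-a)@u,0,.581); dist=np.linalg.norm(p[:,:2]-a-t[:,None]*u,axis=1)
    m=(dist<.2)&(p[:,2]>.15)&(p[:,2]<.8); print(cam,m.sum())
    if m.any(): print(p[m].min(0),p[m].max(0),dist[m].min())
# tall things
z=np.load('side0.npz');p=cloud('side',z['d']);
for r,c in [(75,125),(110,140),(60,200),(50,150)]: print(r,c,p[r,c].round(3))
```

```text
side 6
[0.30028002 0.62344803 0.22241003] [0.30547431 0.63147252 0.22707751] 0.04296605487867248
top 0
75 125 [0.595 0.585 0.203]
110 140 [0.598 0.567 0.102]
60 200 [0.855 0.619 0.14 ]
50 150 [ 1.276  1.809 -0.368]
```

jog_arm:
  rows:
    - [1,-0.0132,0.0339,0,0,0,0]
    - [1,-0.0132,0.0339,0,0,0,0]
    - [1,-0.0132,0.0339,0,0,0,0]
    - [1,-0.0132,0.0339,0,0,0,0]
    - [1,-0.0132,0.0339,0,0,0,0]
    - [1,-0.0132,0.0339,0,0,0,0]
    - [1,-0.0132,0.0339,0,0,0,0]
    - [1,-0.0132,0.0339,0,0,0,0]
    - [1,-0.0132,0.0339,0,0,0,0]
    - [1,-0.0132,0.0339,0,0,0,0]
    - [1,-0.0132,0.0339,0,0,0,0]
    - [1,-0.0132,0.0339,0,0,0,0]
  grip_force: 20

```text
time_s: 1.4
tool_pos: [0.5781, 0.2708, 0.4051]
tool_rot: [180.0, -0.0, 64.9]
force: [1.1, 0.6, 0.7]
grip_width: 0.015
```

jog_arm:
  rows:
    - [1,-0.0132,0.0339,0,0,0,0]
    - [1,-0.0132,0.0339,0,0,0,0]
    - [1,-0.0132,0.0339,0,0,0,0]
    - [1,-0.0132,0.0339,0,0,0,0]
    - [1,0,0,0,0,0,7]
    - [1,0,0,0,0,0,7]
    - [1,0,0,0,0,0,7]
    - [1,0,0,0,0,0,7]
    - [1,0,0,0,0,0,7]
    - [1,0,0,0,0,0,7]
    - [1,0,0,0,0,0,7]
    - [1,0,0,0,0,0,7]

```text
time_s: 2.4
tool_pos: [0.6774, 0.1669, 0.4048]
tool_rot: [-180.0, -0.0, 8.5]
force: [0.0, -0.3, -0.2]
grip_width: 0.0005
```

jog_arm:
  rows:
    - [1,0,0,0,0,0,7]
    - [1,0,0,0,0,0,7]
    - [1,0,0,0,0,0,7]
    - [1,0,0,0,0,0,7]
    - [1,0,0,0,0,0,7]
    - [1,0,0,0,0,0,7]
    - [1,0,0,0,0,0,7]
    - [1,0,0,0,0,0,7]
    - [1,0,0,0,0,0,7]
    - [1,0,0,0,0,0,7]
    - [1,0,0,0,0,0,0]
    - [1,0,0,0,0,0,0]

```text
time_s: 3.4
tool_pos: [0.6774, 0.167, 0.4047]
tool_rot: [180.0, -0.0, -60.9]
force: [-0.0, -1.3, 0.4]
grip_width: 0.0005
```

jog_arm:
  rows:
    - [1,0,0,0,0,0,2.6]
    - [1,0,0,0.025,0,0,0]
    - [1,0,0,0.025,0,0,0]
    - [1,0,0,0.025,0,0,0]
    - [1,0,0,0.025,0,0,0]
    - [1,0,0,0.015,0,0,0]
    - [1,0,0,0.01,0,0,0]
    - [1,0,0,0,0,0,0]
    - [1,0,0,0,0,0,0]

```text
time_s: 4.15
tool_pos: [0.6776, 0.1668, 0.28]
tool_rot: [-180.0, -0.0, -63.7]
force: [-1.1, 0.0, 0.3]
grip_width: 0.0006
```

Run:
```python
from h import *
im,_=cams.read_camera('side'); cv2.imwrite('pics/s1.png',cv2.resize(im[90:250,180:340,::-1],(560,560),interpolation=cv2.INTER_CUBIC))
print(status.get_obs()['force'])
```

```text
[0.52231654 0.36719395 1.45462619]
```

View pics/s1.png

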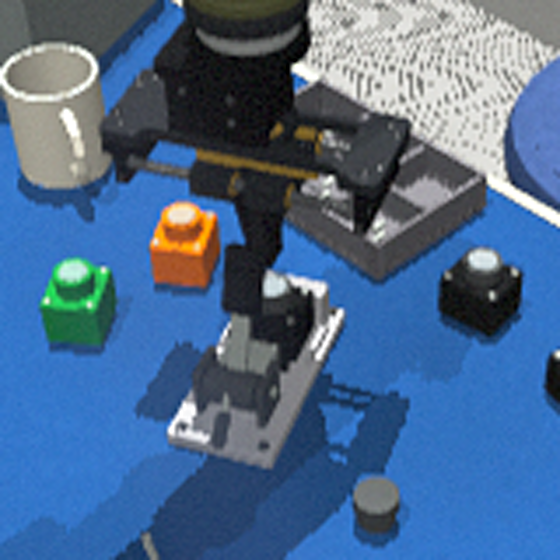

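The closed fingers are behind the lever on the housing side, at crop (260,240), and clear of the lens. Pushing along tool +y.

jog_arm:
  rows:
    - [1,0,0.01,0,0,0,0]
    - [1,0,0.01,0,0,0,0]
    - [1,0,0.01,0,0,0,0]
    - [1,0,0.01,0,0,0,0]
    - [1,0,0.01,0,0,0,0]
    - [1,0,0.01,0,0,0,0]

```text
time_s: 4.7
tool_pos: [0.6257, 0.141, 0.2839]
tool_rot: [-179.4, -0.1, -63.7]
force: [4.6, 1.7, 2.3]
grip_width: 0.0003
```

jog_arm:
  rows:
    - [1,0,0.01,0.001,0,0,0]
    - [1,0,0.01,0.001,0,0,0]
    - [1,0,0.01,0.001,0,0,0]
    - [1,0,0.01,0.002,0,0,0]
    - [1,0,0.01,0.002,0,0,0]
    - [1,0,0.01,0.002,0,0,0]
    - [1,0,0,0,0,0,0]

```text
time_s: 5.28
tool_pos: [0.5693, 0.1125, 0.2722]
tool_rot: [-179.9, 0.0, -63.8]
force: [-0.1, -0.6, 0.6]
grip_width: 0.0008
```

Run:
```python
from h import *
im,_=cams.read_camera('side'); cv2.imwrite('pics/s2.png',cv2.resize(im[90:250,180:340,::-1],(560,560),interpolation=cv2.INTER_CUBIC))
print(status.get_obs()['force'])
```

```text
[-0.61819141  0.69419608  1.24046058]
```

View pics/s2.png

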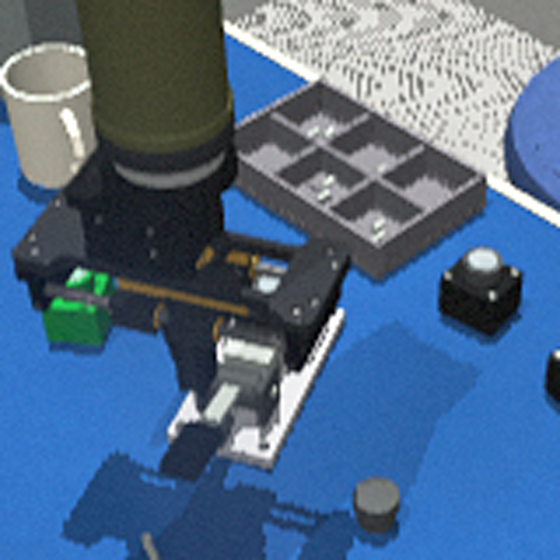

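The lever has snapped over (grip at crop (195,450)), and the force is back to about zero. I'll back off upwards and check it.

jog_arm:
  rows:
    - [1,0,0,-0.03,0,0,0]
    - [1,0,0,-0.035,0,0,0]
    - [1,0,0,-0.035,0,0,0]
    - [1,-0.035,0,0,0,0,0]
    - [1,-0.035,0,0,0,0,0]
    - [1,-0.035,0,0,0,0,0]
    - [1,-0.035,0,0,0,0,0]
    - [1,-0.035,0,0,0,0,0]
    - [1,-0.035,0,0,0,0,0]
    - [1,0,0,0,0,0,0]
    - [1,0,0,0,0,0,0]

```text
time_s: 6.25
tool_pos: [0.4761, 0.3052, 0.3718]
tool_rot: [-179.9, 0.0, -63.4]
force: [0.1, -0.3, 0.1]
grip_width: 0.0001
```

Run:
```python
from h import *
ca=np.array([.6497,.1535]);yaw=np.radians(26.4);u=np.array([np.cos(yaw),np.sin(yaw)]);v=np.array([-u[1],u[0]])
out=[]
for c,b in [('side',(145,245,190,290)),('top',(155,255,155,255))]:
    im,d=cams.read_camera(c); P=cloud(c,d); x=(P[...,:2]-ca)@u; y=(P[...,:2]-ca)@v; z=P[...,2]
    out.append(cv2.resize(im[b[0]:b[1],b[2]:b[3],::-1],(400,400),interpolation=cv2.INTER_CUBIC))
    for x0 in range(-150,-40,10):
        m=(abs(x*1000-x0)<5)&(abs(y)<.012)&(z>.03)
        if m.any(): print(c,x0,m.sum(),np.round(np.median(z[m])*1000,1),end='; ')
    m=(abs(x-.035)<.04)&(abs(y)<.04)&(z>.055)&(z<.08); print('\nlens top',x[m].mean(),y[m].mean(),z[m].max(),m.sum())
    m=(abs(x)<.2)&(abs(y)<.05)&(z>.08); print('high pts',m.sum())
    for n in ['clamp_grip','housing']: print(n,[(round(o['conf'],2),np.round(o['position'])) for o in landmark_of(c,n)])
cv2.imwrite('pics/fin.png',np.hstack(out))
```

```text
side -140 32 51.6; side -130 34 55.3; side -120 28 54.3; side -110 30 52.4; side -100 30 50.9; side -90 21 49.4; side -80 19 46.3; side -70 15 44.3; side -60 16 43.1; side -50 33 40.4; 
lens top 0.035979537321150716 1.8957297968034112e-05 0.06718937076787324 105
high pts 0
clamp_grip [(0.74, array([220., 232.]))]
housing [(0.8, array([185., 260.])), (0.74, array([183., 206.])), (0.66, array([167., 229.]))]
top -140 24 54.6; top -130 59 56.2; top -120 59 54.6; top -110 56 53.2; top -100 57 51.6; top -90 45 49.3; top -80 34 46.9; top -70 32 45.2; top -60 34 43.7; top -50 46 42.3; 
lens top 0.03736094986127513 -0.001200253787152534 0.06944441577820559 185
high pts 0
clamp_grip [(0.78, array([254., 221.]))]
housing [(0.92, array([182., 147.])), (0.81, array([189., 197.])), (0.62, array([227., 134.]))]
```

View pics/fin.png

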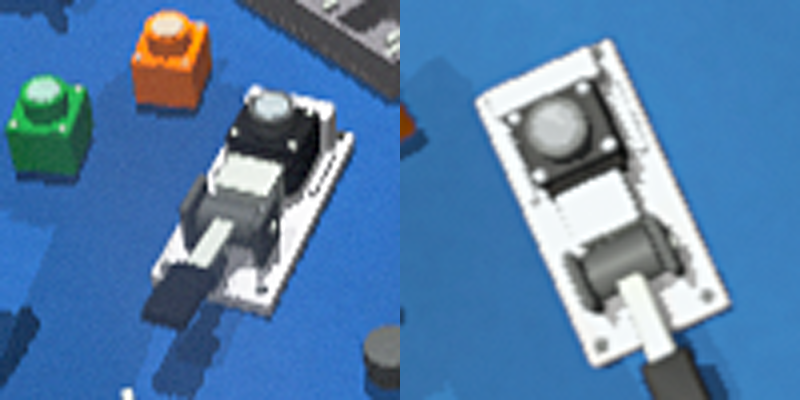

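The lever is fully down with a grip slope of about 0.15 (0.14 expected at the stop). The housing is seated upright with the jaw against it. Handing in.

```bash
python3 -c "
from h import *
s=status.get_obs();print(s['time_s'],s['force']);print(env.sign_off())"
```

```text
6.55 [-0.16932528  0.51320411 -0.27344246]
the job is handed in; nothing more can be done
None
```

The camera housing is clamped and the job is handed in at 6.55 s. I pushed the lever of its clamp over with the closed fingertips until it snapped past centre, then backed the arm well clear.

- **Lever:** both cameras' depth shows the grip rising about 0.15 towards its tip, which is about 50–56 mm up. The stop is at 0.14, so the lever is fully down.
- **Housing:** it still sits upright at clamp x of about 37 mm. The lens top reads 67–69 mm against the nominal 64 mm; I put the difference down to calibration and depth noise.
- **Force:** the readings between moves were about 5 N at most, and about zero when I handed in.
- **Empty clamp:** the arm never went near it. I did not look at its lever again after the move.

No check failed.

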